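# Free a casting flask from its sprung stand and turn its code tag to the reader

### The arm

A 6-joint arm with a two-finger parallel gripper is mounted at the origin on the work surface. World frame = base frame: x ahead of the robot, y to its left, z up, the work surface at z = 0. Lengths are in mm, angles in rad, forces in N, time in s.
With the tool pointing down it reaches from about 350 to 775 mm from the base axis. Payload 7.3 kg.
Tool frame: the origin (TCP) lies midway between the tips of the shut fingers; the grasp point (between the pads) lies 19 mm behind it; z points along the fingers, y is the line along which they close (so a half turn about z gives the same grasp; the last joint's range is limited). The gripper opens to 92 mm and grips with 3 to 60 N. Pads are 19 mm wide; open, the fingers measure 130 mm over their backs; the gripper's body (75 mm by 190 mm) begins 47 mm behind the grasp point.
Start: joints at [1.032, 0.342, 1.524, -0, 1.275, -0.146], TCP at [200.945, 485.042, 226.741] pointing down, gripper open.
Joint ranges: [-2.53, 2.53], [-0.77, 2.02], [0.04, 2.7], [-1, 4.14], [0.28, 2.66], [-3.11, 3.11]. Speed limits (rad/s): [2.57, 2.57, 3.14, 3.14, 3.14, 3.14].

### API

Orientations are given as [roll, pitch, yaw] about the fixed x, y, z axes, in that order (R = Rz(yaw) Ry(pitch) Rx(roll)).
In Python, from plant import readout, vision, order, models gives the robot as it stands. The module is installed in compiled form; this text tells all that it offers.
- The arm moves only by the tool step_arm, never from a script. Its argument "series" is text: rows parted by semicolons, each of 7 numbers parted by spaces: the gripper's target within -1 to 1 (shut at 1, half-way at 0, fully open at -1), then the shift along the tool's x, y, z each as a share of 80 mm, from -1 to 1, then the turn, a rotation vector about the tool's x, y, z each as a share of 2 pi rad, from -1 to 1. In form: jaw x y z ax ay az; .... A call has 1 to 20 rows; each row is the pose to reach, as a shift and turn from the pose commanded when the call began, along the tool's axes at that moment, turning the shorter way round; what a row does not reach only later rows make up. A row lasts 1/10 s, in which the tool goes at most 50 mm and 8.59 degrees, less where a joint would pass 70% of its speed; a pose out of reach is approached as far as the arm can. A call with a number of a shift or a turn outside -1 to 1 is refused whole. A call with a gripper value outside its range is refused whole. The fingers move at their own pace and stop on an object; the grip force is fixed at half the most. Time passes only in rows, so rows that repeat a pose let the fingers close. It gives the time, the measured TCP pose, the force, the opening and the grip force at its end, in the units of the state.
- readout.get_obs(): the state, without advancing time (a new reading comes with each control period).
- vision.capture(name): name is "scene" or "side" or "wrist"; returns a dict with "frame" (400x640x3 uint8, red, green, blue), "depth" (400x640 float32, mm along the optical axis (not along the pixel's ray), 0 where there is no reading), "fovy" (degrees; the focal length in pixels is half the picture's height over the tangent of half this angle, whatever the lens; pixels are square), "cx", "cy" (the principal point, pixels), "rvec" (rotation vector, rad) and "tvec" (3), from world to camera coordinates, as OpenCV has them; the wrist camera has in their place "mount" (4x4, takes a point from camera to tool coordinates, whose origin is the TCP and whose axes are the flange's). Camera axes: x right, y down, z forward; pixel columns grow to the right and rows downward; lengths in mm; the calibration is good to about 2 mm. A picture is of the moment at which its call begins: read the wrist's pose just before it.
- order.close_job(): hands the job in; it is judged then, once.
Trained networks look in a picture, given as the dict that the camera call returned (one of the last four; its "shot" number tells which), for a name from the list of things; names that differ only in an ending like _2 or _b are one class to them, and where a whole thing is asked for, a point or a joint stands for the part that bears it (a point fixed in the world has none). Each returns a list of dicts, best first, with "p" (0 to 1); they miss things now and then, are a little off and sometimes report something else, mostly with a low value. They report only what shows in the picture. A call takes as long as a camera call. They do not tell look-alikes from the thing itself.
- models.look_for(picture, thing): "position" ([column, row] in pixels, amid what is visible of it).
- models.pinpoint(picture, thing): "position" ([column, row] in pixels: a listed point, or the origin of a listed thing).
The state is a dict: "time": time; "joint_positions": joint angles; "dq": joint speeds; "tau": joint torques, N m; "tool_pos": TCP position; "tcp_rot": TCP orientation; "contact_force": force on the tool from outside, world axes, zero at the start; "moment": the same for the moment, N m; "grip_width": finger opening in mm; "finger_force": force on a finger pad.
Only numpy, scipy, OpenCV 4.12 (cv2) and the standard library are available. Lean on these libraries where they do the work, as an engineer would, in place of code of your own. Each camera call takes 0.05 s, during which the arm holds its last target. There are 200 camera calls.

### The job

Push the wooden wedge into the slot of the flask stand so that it holds the sprung catch open by itself, lift the tagged casting flask out, and stand it upright in the middle of the round pad with its code tag squarely facing the reader's window. Then pull the wedge out again so that the catch springs shut, and lay the wedge flat on the bench clear of the stand. Keep the flask upright, set it down gently, and leave the other things where they are.

Things in the scene. Friction and masses are not known exactly. Their poses are not given: they have to be found in the camera images.
- stand: Fixed dark steel stand: plate 10 mm thick, x -25 to +117 mm and y -105 to +140 mm of this origin (at bench height). Along its y: the flask's nest, a fixed slot wall (36 mm high, x 0 to 60 mm, slot side at y +34 mm), the wedge slot, the catch's face, the spring housing. The slot runs along x, open towards -x (the robot's side), with an end stop whose near face is at x +100 mm.
- nest (a point): Centre of the flask's nest, on the top of the stand's plate (10 mm above the bench); axes as the stand's. A fence 12 mm high surrounds the flask's foot, with about 2 mm of play.
- slot (a point): Where the wedge's centre (wedge_mid) lies, and how it points (same x, y, z), when fully home in the slot: tip at the end stop, straight side along the fixed wall, resting on the plate, head sticking out over the bench. It enters along this +x from 125 mm or more back. The plate's front edge is 35 mm behind this point.
- catch (a joint): Opening of the sprung steel catch, m: 0 shut, sliding along the stand's +y, away from the flask, to 0.035 at most. Spring 5 N shut, 10 N at 0.022, where the home wedge holds it. Shut, the slot is 16 mm wide between wall and catch face, with a mouth flared on both sides (18 mm long on the wall's side, 23 mm on the catch's).
- wedge_mid (a point): Centre of the loose wooden wedge, 180 mm long, 38 wide, 40 high, lying flat, 170 g. x points from blunt head to thin tip, z up. The 110 mm at the head have parallel sides: grasp there from above, across the 38 mm, 60 to 70 mm behind this point to keep off the stand.
- flask_mid (a point): Centre, half-way up, of the loose tagged steel casting flask: cylinder 56 mm in diameter, 120 mm high, with a foot flange 80 mm in diameter and 12 mm thick, about 500 g. z up; x points from its axis to the copper code tag on its side, and a dark radial bar on its top points the same way.
- flask_tag (a point): Centre of the flask's flush copper code tag (28 mm wide, 50 mm high, square pattern on it), 29 mm from the flask's axis, 66 mm above its underside; axes as flask_mid's.
- reader: Fixed code reader. Origin at bench height under the centre of its round pad (100 mm in diameter, 10 mm thick). x points from the pad's centre to the black reader head (80 by 80 mm, top 95 mm above the bench), whose glass window, 84 mm from the origin, faces back to the pad: the tag faces it when the flask's x points along the reader's x.
- pad (a point): Centre of the pad's top, 10 mm above the bench; axes as the reader's. The flask's centre is 60 mm above it when it stands there.
- flask: The tagged flask; origin at the centre of its underside, axes as flask_mid's.
- wedge: The wedge; origin at the centre of its underside, axes as wedge_mid's. Over the 70 mm at the tip its +y side slopes in until the tip is 10 mm wide; its -y side is straight throughout, 19 mm from the centre line.
- block: Bystander: loose wooden block 60 by 100 by 45 mm high; origin at the centre of its underside.
- hammer: Bystander: hammer 220 mm long lying on the bench.
- jar: Bystander: glass jar 70 mm in diameter, 100 mm high; origin at the centre of its underside.
- marker: Bystander: black marker pen, 16 mm thick, 135 mm long, lying on the bench.
- copper_disc: Bystander: copper disc 90 mm in diameter, 8 mm thick.
- dish: Bystander: copper dish 100 mm in diameter, 35 mm high.
- catch_lip (a point): Middle of the top of the catch's lip, 30 mm above the bench; shut, it reaches over the flask's foot by about 9 mm, 2 mm above it; the foot is clear once the catch has opened 0.012. A bridge over the slot (54 to 60 mm above the bench) joins the lip to the face that the wedge pushes.
Not all that is in view belongs to the job. Leave any red look-alike of the wedge alone.

How it is judged (in metres and radians):
On the way, in this order (a step that is already met when the one before it is completed fails the run):
1. the wedge alone holds the catch open, the flask still in its nest (value of joint catch above 0.016 m and contact force between wedge and catch above 1 N and contact force between the arm and wedge below 0.3 N and contact force between the arm and catch below 0.3 N and horizontal distance between flask and nest below 0.01 m), for 0.2 s.
2. the flask is lifted out of the stand while the wedge holds the catch open (height (world z) of flask_mid above 0.095 m and value of joint catch above 0.014 m and contact force between the arm and catch below 0.3 N), for 0.1 s.
3. the flask stands released on the pad with its tag facing the window, the catch still wedged (horizontal distance between flask and pad below 0.015 m and z of flask in the frame of pad below 0.004 m and angle between flask's own z axis and vertical below 0.06 rad and angle between the x axis of flask and the x axis of reader, either way round below 0.21 rad and x of flask_tag in the frame of reader above 0 m and contact force between the arm and flask below 0.3 N and value of joint catch above 0.014 m), for 0.2 s.
4. the wedge is out of the slot and the catch has sprung shut (value of joint catch below 0.002 m and contact force between wedge and catch below 0.1 N), for 0.1 s.
At the end, for the whole second after the job is handed in: The flask stands upright at rest on the reader's pad, within 15 mm of the pad's centre, its tag facing the window within 12 degrees; the catch is shut (under 2 mm); the wedge lies flat on the bench itself, not touching the stand; both are released (all of step 4 and horizontal distance between flask and pad below 0.015 m and z of flask in the frame of pad below 0.004 m and angle between flask's own z axis and vertical below 0.06 rad and angle between the x axis of flask and the x axis of reader, either way round below 0.21 rad and x of flask_tag in the frame of reader above 0 m and linear speed of each of flask, wedge below 0.02 m/s and height (world z) of wedge_mid between 0 and 0.024 m and angle between wedge's own z axis and vertical below 0.08 rad and contact force between wedge and stand below 0.1 N).
It fails at once if the flask is tipped by more than 30 degrees (angle between flask's own z axis and vertical above 0.52 rad).
It fails at once if the flask is dropped or banged on the reader (more than 80 N) (contact force between flask and reader above 80 N).
It fails at once if a bystander is moved by more than 30 mm (distance of any of block, hammer, jar, marker, copper_disc, dish from where it was at the start of the episode above 0.03 m).
It also fails if it takes over 72 s, if anything falls off the work surface, if the arm or the gripper's body presses on something with over 40 N, if the wrist force passes 120 N, or if a joint passes its speed limit or range.

## Working session

There is one attempt and no reset: what is moved stays moved. The work goes in short steps, Python scripts to look and compute and a tool call to move; the robot and the scene stay as the last step left them, time stands still between calls to the robot, and variables do not carry over. Pictures are saved under pics/ and viewed, at most 13 in all, crops included, and the job is handed in when it is done.

Besides the shell and the picture viewer there is one more tool, called after ">>>" as name(argument=value, ...), one argument or row to a line, values as JSON. step_arm: Moves the arm, as the interface text tells. Shift numbers are shares of 80 mm and turn numbers shares of 2 pi rad, none past 1 either way. Its arguments: {"type":"object","properties":{"series":{"type":"string"}},"required":["series"]}

```bash
mkdir -p pics
cat > h.py <<'E'
import numpy as np, cv2
from scipy.spatial.transform import Rotation as Ro
from plant import readout, vision, order, models
def cam(p, obs=None):
    f=200/np.tan(np.radians(p["fovy"])/2)
    K=np.array([[f,0,p["cx"]],[0,f,p["cy"]],[0,0,1.]])
    if "mount" in p:
        M=np.array(p["mount"]); R=Ro.from_euler("xyz",obs["tcp_rot"]).as_matrix()
        Rc=R@M[:3,:3]; c=R@M[:3,3]+np.array(obs["tool_pos"])
    else:
        R=cv2.Rodrigues(np.array(p["rvec"],float))[0]; Rc=R.T; c=-R.T@np.array(p["tvec"],float).ravel()
    return K,Rc,c
def plane(p,uv,z,obs=None):
    K,Rc,c=cam(p,obs); d=Rc@np.linalg.inv(K)@np.array([uv[0],uv[1],1.]); return c+d*(z-c[2])/d[2]
def deep(p,uv,obs=None):
    K,Rc,c=cam(p,obs); u,v=int(round(uv[0])),int(round(uv[1])); D=p["depth"][max(v-1,0):v+2,max(u-1,0):u+2]; D=D[D>0]
    if not len(D): return None
    return c+Rc@np.linalg.inv(K)@np.array([uv[0],uv[1],1.])*np.median(D)
def save(p,n,crop=None,s=1):
    im=cv2.cvtColor(p["frame"],cv2.COLOR_RGB2BGR)
    if crop: x0,y0,x1,y1=crop; im=im[y0:y1,x0:x1]
    cv2.imwrite("pics/"+n,cv2.resize(im,None,fx=s,fy=s,interpolation=cv2.INTER_CUBIC))
Z=dict(stand=0,nest=10,slot=30,wedge_mid=20,flask_mid=70,flask_tag=76,reader=0,pad=10,flask=10,wedge=0,block=0,hammer=10,jar=0,marker=8,copper_disc=4,dish=0,catch_lip=30)
E
cat > look.py <<'E'
from h import *
ps={n:vision.capture(n) for n in("scene","side")}
for n,p in ps.items():
    save(p,n+"0.png",s=1.25)
    print(n,cam(p)[2].round(0))
    for t,z in Z.items():
        print(t,[(round(r["p"],2),np.round(r["position"]).tolist(),plane(p,r["position"],z)[:2].round().tolist()) for r in models.pinpoint(p,t)[:3]])
print(readout.get_obs())
E
python3 look.py
```

```text
scene [1101.  487. 1312.]
stand [(0.97, [327.0, 272.0], [624.0, 223.0]), (0.62, [409.0, 224.0], [336.0, 358.0]), (0.52, [306.0, 279.0], [680.0, 184.0])]
nest [(0.97, [303.0, 273.0], [673.0, 168.0])]
slot [(0.57, [346.0, 278.0], [621.0, 288.0])]
wedge_mid [(0.95, [266.0, 100.0], [168.0, -349.0]), (0.59, [296.0, 190.0], [442.0, -17.0]), (0.58, [304.0, 274.0], [677.0, 174.0])]
flask_mid [(0.81, [306.0, 271.0], [682.0, 186.0]), (0.62, [293.0, 191.0], [476.0, -4.0])]
flask_tag [(0.64, [297.0, 275.0], [708.0, 171.0]), (0.64, [410.0, 320.0], [645.0, 506.0])]
reader [(0.9, [227.0, 166.0], [487.0, -288.0])]
pad [(0.84, [224.0, 164.0], [489.0, -296.0]), (0.56, [297.0, 276.0], [691.0, 158.0])]
flask [(0.73, [309.0, 282.0], [687.0, 199.0]), (0.48, [225.0, 169.0], [503.0, -280.0]), (0.46, [305.0, 278.0], [680.0, 181.0])]
wedge [(0.81, [296.0, 194.0], [444.0, -20.0]), (0.8, [265.0, 105.0], [175.0, -350.0])]
block [(0.65, [240.0, 242.0], [694.0, -63.0])]
hammer [(0.72, [182.0, 226.0], [756.0, -253.0])]
jar [(0.83, [417.0, 281.0], [497.0, 467.0]), (0.58, [412.0, 325.0], [627.0, 519.0])]
marker [(0.6
[... 1259 characters left out ...]
[673.0, 219.0])]
{'time': 1.8, 'joint_positions': array([ 1.03198510e+00,  3.42000997e-01,  1.52411646e+00, -1.03227463e-05,
        1.27538840e+00, -1.46021134e-01]), 'dq': array([-0.00075909,  0.00097376,  0.00018653,  0.00067567, -0.00020706,
       -0.00208104]), 'tau': array([ 4.40295807e-04, -4.31123650e+01, -2.44475859e+01,  7.17836176e-02,
        4.84118157e-02, -3.27861898e-07]), 'tool_pos': array([200.95305288, 485.03405048, 226.73423468]), 'tcp_rot': array([3.14150822e+00, 2.23994229e-05, 2.74880556e+00]), 'contact_force': array([ 0.54842812, -0.26734978, -0.31157724]), 'moment': array([-0.0211876 , -0.02379108, -0.05402349]), 'finger_force': 0.0, 'grip_width': 91.65190353872227}
```

View pics/scene0.png

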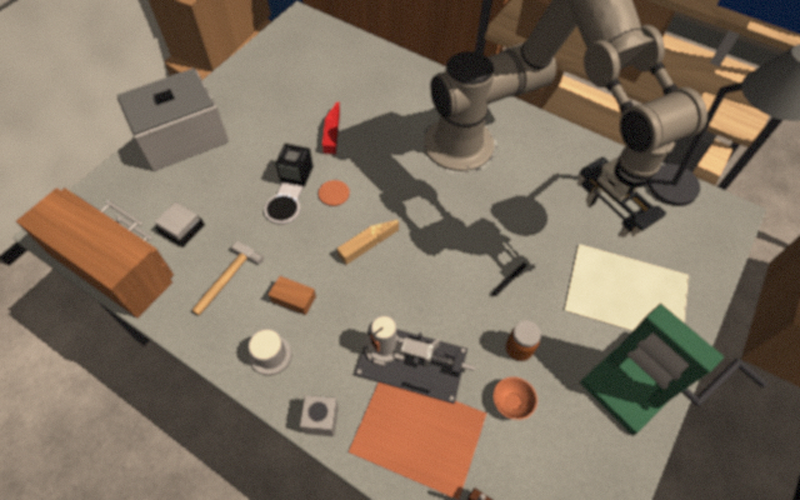

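View pics/side0.png

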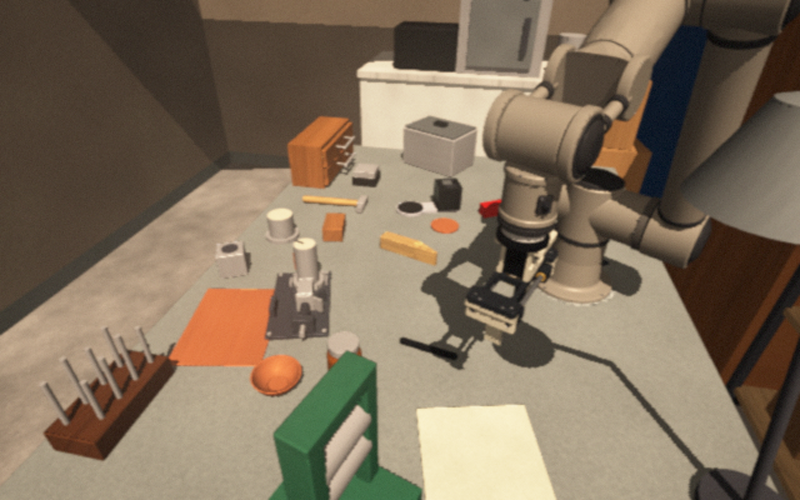

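```bash
cat > a.py <<'E'
from h import *
w=vision.capture("wrist"); print(np.array(w["mount"]).round(3).tolist(), w["fovy"],w["cx"],w["cy"])
p=vision.capture("scene"); K,Rc,c=cam(p)
v,u=np.mgrid[0:400,0:640]; d=p["depth"]
X=(np.stack([u,v,np.ones_like(u)],-1)@np.linalg.inv(K).T*d[...,None])@Rc.T+c
hsv=cv2.cvtColor(p["frame"],cv2.COLOR_RGB2HSV)
save(p,"crop1.png",(240,60,400,330),2.2)
def box(m,n):
    P=X[m][:,:2].astype(np.float32); print(n,len(P),P.mean(0).round(),cv2.minAreaRect(P),cv2.boxPoints(cv2.minAreaRect(P)).round().tolist(), np.percentile(X[m][:,2],[10,50,90]).round())
near=lambda x,y,r:(np.hypot(X[...,0]-x,X[...,1]-y)<r)&(d>0)
m=near(445,-25,120)&(X[...,2]>25)&(hsv[...,1]>80)&(hsv[...,2]>90); box(m,"wedge")
P=X[m][:,:2]; e=np.linalg.svd(P-P.mean(0),full_matrices=False)[2]; print(e[0])
t=(P-P.mean(0))@e[0]; s=(P-P.mean(0))@e[1]
for a in range(-90,91,20): 
    q=abs(t-a)<10
    if q.sum(): print(a,s[q].min().round(),s[q].max().round(),q.sum())
m=near(670,230,190)&(X[...,2]>4)&(X[...,2]<16)&(hsv[...,2]<75); box(m,"plate")
E
python3 a.py
```

```text
[[-0.001, -0.968, -0.251, 68.622], [1.0, -0.001, 0.001, -0.41], [-0.001, -0.251, 0.968, -157.596], [0.0, 0.0, 0.0, 1.0]] 63.80471529724497 321.30780258684814 200.00754966172926
wedge 558 [459. -22.] ((447.4912109375, -20.56305694580078), (43.786865234375, 181.41671752929688), 70.74225616455078) [[355.0, -11.0], [526.0, -71.0], [540.0, -30.0], [369.0, 30.0]] [31. 38. 43.]
[ 0.9353838 -0.3536342]
-90 -10.0 11.0 30
-70 -14.0 14.0 46
-50 -21.0 14.0 52
-30 -25.0 14.0 70
-10 -23.0 16.0 69
10 -23.0 17.0 69
30 -20.0 20.0 71
50 -23.0 20.0 74
70 -20.0 20.0 73
plate 611 [676. 278.] ((679.5994262695312, 234.9280548095703), (135.36026000976562, 292.9656677246094), 17.374509811401367) [[571.0, 355.0], [659.0, 75.0], [788.0, 115.0], [700.0, 395.0]] [ 6. 10. 13.]
```

View pics/crop1.png

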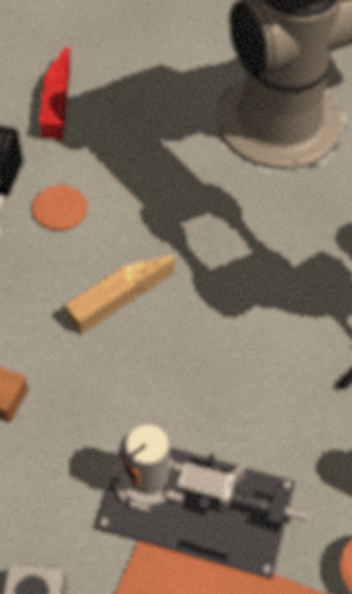

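>>> step_arm(
  series="-1 -1 -0.2 0 0 0 0;-1 -1 -0.2 0 0 0 0",
)

```text
time: 2.1
tool_pos: [269.7, 438.9, 226.7]
tcp_rot: [3.142, 0.001, 2.751]
contact_force: [0.1, -0.2, -0.8]
grip_width: 91.7
finger_force: 0.0
```

>>> step_arm(
  series="-1 -1 -0.2 0 0 0 0;-1 -1 -0.2 0 0 0 0",
)

```text
time: 2.3
tool_pos: [338.5, 392.7, 226.8]
tcp_rot: [3.141, 0.001, 2.748]
contact_force: [0.2, -0.1, 0.6]
grip_width: 91.7
finger_force: 0.0
```

>>> step_arm(
  series="-1 -1 -0.2 -0.3 0 0 0;-1 -1 -0.2 -0.3 0 0 0",
)

```text
time: 2.5
tool_pos: [406.3, 347.2, 251.3]
tcp_rot: [3.141, 0.001, 2.748]
contact_force: [0.3, 1.7, -0.3]
grip_width: 91.8
finger_force: 0.0
```

>>> step_arm(
  series="-1 -1 -0.2 -0.3 0 0 0;-1 -1 -0.2 -0.3 0 0 0",
)

```text
time: 2.7
tool_pos: [474.3, 301.7, 275.6]
tcp_rot: [3.141, 0.001, 2.748]
contact_force: [-0.2, 0.4, 0.1]
grip_width: 91.6
finger_force: 0.0
```

>>> step_arm(
  series="-1 -1 -0.2 -0.3 0 0 0;-1 -1 -0.2 -0.3 0 0 0;-1 -1 -0.2 -0.3 0 0 0;-1 -1 -0.2 -0.3 0 0 0",
)

```text
time: 3.1
tool_pos: [540.0, 257.6, 298.2]
tcp_rot: [-3.141, -0.001, 2.747]
contact_force: [0.2, 0.0, -1.1]
grip_width: 91.8
finger_force: 0.0
```

```bash
cat > b.py <<'E'
from h import *
o=readout.get_obs(); p=vision.capture("wrist"); K,Rc,c=cam(p,o)
save(p,"w1.png",s=1.25); np.save("X1.npy",0)
v,u=np.mgrid[0:400,0:640]; d=p["depth"]
X=(np.stack([u,v,np.ones_like(u)],-1)@np.linalg.inv(K).T*d[...,None])@Rc.T+c
np.savez("v1.npz",X=X,f=p["frame"],d=d)
for t in("stand","nest","slot","flask_mid","flask_tag","flask","catch_lip"):
    print(t,[(round(r["p"],2),np.round(r["position"]).tolist(),plane(p,r["position"],Z[t],o)[:2].round(1).tolist()) for r in models.pinpoint(p,t)[:3]])
g=cv2.cvtColor(p["frame"],cv2.COLOR_RGB2GRAY)
m=((X[...,2]>5)&(X[...,2]<14)&(g<90)&(d>0)&(np.hypot(X[...,0]-660,X[...,1]-240)<220)).astype(np.uint8)
m=cv2.morphologyEx(m,cv2.MORPH_OPEN,np.ones((5,5)))>0
P=X[m][:,:2].astype(np.float32); print(len(P),cv2.minAreaRect(P),cv2.boxPoints(cv2.minAreaRect(P)).round().tolist())
m=(X[...,2]>120)&(X[...,2]<140)&(d>0)
P=X[m][:,:2].astype(np.float32); print("flask top",len(P),cv2.minEnclosingCircle(P),np.median(X[m],0))
E
python3 b.py
```

```text
stand [(0.71, [326.0, 228.0], [628.6, 227.9]), (0.62, [308.0, 269.0], [679.5, 177.8]), (0.31, [115.0, 176.0], [439.4, -21.6])]
nest []
slot [(0.62, [361.0, 216.0], [621.4, 283.5]), (0.57, [309.0, 269.0], [667.5, 184.8])]
flask_mid []
flask_tag []
flask [(0.63, [309.0, 268.0], [674.8, 180.9])]
catch_lip [(0.87, [331.0, 254.0], [657.0, 223.1])]
5442 ((665.018798828125, 266.62451171875), (141.0980987548828, 224.56625366210938), 17.414859771728516) [[564.0, 353.0], [631.0, 138.0], [766.0, 181.0], [699.0, 395.0]]
flask top 1120 ((674.3239135742188, 183.5043182373047), 27.944082260131836) [662.95696793 187.99755724 130.32857948]
```

View pics/w1.png

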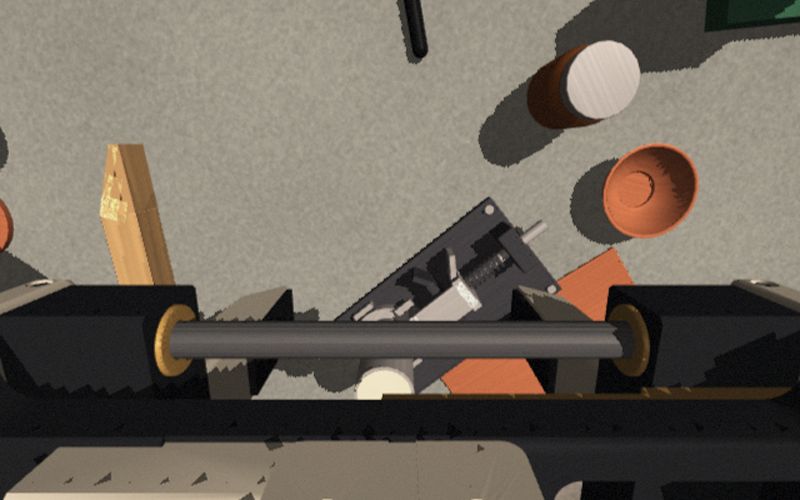

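>>> step_arm(
  series="-1 -0.5 -0.9 0 0 0 0;-1 -0.5 -0.9 0 0 0 0",
)

```text
time: 3.7
tool_pos: [549.0, 175.2, 298.6]
tcp_rot: [-3.141, 0.0, 2.751]
contact_force: [1.1, -0.0, 0.9]
grip_width: 91.7
finger_force: 0.0
```

>>> step_arm(
  series="-1 -0.5 -0.9 0 0 0 0;-1 -0.5 -0.9 0 0 0 0",
)

```text
time: 3.9
tool_pos: [558.5, 92.1, 298.8]
tcp_rot: [-3.141, 0.001, 2.748]
contact_force: [0.1, 0.5, 0.4]
grip_width: 92.0
finger_force: 0.0
```

>>> step_arm(
  series="-1 -0.5 -0.9 0 0 0 0;-1 -0.5 -0.9 0 0 0 0",
)

```text
time: 4.1
tool_pos: [568.0, 10.0, 298.9]
tcp_rot: [-3.141, 0.001, 2.748]
contact_force: [-0.0, 0.5, -1.3]
grip_width: 91.6
finger_force: 0.0
```

>>> step_arm(
  series="-1 -0.5 -0.9 0 0 0 0;-1 -0.5 -0.9 0 0 0 0;-1 -0.5 -0.9 0 0 0 0;-1 -0.5 -0.9 0 0 0 0",
)

```text
time: 4.5
tool_pos: [577.3, -69.5, 298.6]
tcp_rot: [3.141, -0.0, 2.748]
contact_force: [-0.8, 1.4, 0.2]
grip_width: 91.8
finger_force: 0.0
```

```bash
cat > c.py <<'E'
from h import *
o=readout.get_obs(); print(o["tool_pos"],o["tcp_rot"]); p=vision.capture("wrist"); K,Rc,c=cam(p,o)
save(p,"w2.png",s=1.25)
v,u=np.mgrid[0:400,0:640]; d=p["depth"]
X=(np.stack([u,v,np.ones_like(u)],-1)@np.linalg.inv(K).T*d[...,None])@Rc.T+c
for t in("wedge_mid","wedge","pad","reader"):
    print(t,[(round(r["p"],2),np.round(r["position"]).tolist(),plane(p,r["position"],Z[t],o)[:2].round(1).tolist()) for r in models.pinpoint(p,t)[:3]])
m=(X[...,2]>34)&(X[...,2]<46)&(d>0)&(np.hypot(X[...,0]-450,X[...,1]+20)<115)
m=cv2.morphologyEx(m.astype(np.uint8),cv2.MORPH_OPEN,np.ones((3,3)))>0
P=X[m][:,:2]; m0=P.mean(0); e=np.linalg.svd(P-m0,full_matrices=False)[2][0]; e*=-np.sign(e[0]); n=np.array([-e[1],e[0]])
print(m0,e,np.degrees(np.arctan2(e[1],e[0])),np.median(X[m][:,2]),cv2.boxPoints(cv2.minAreaRect(P.astype(np.float32))).round().tolist())
t=(P-m0)@e; s=(P-m0)@n
for a in range(-90,95,15):
    q=abs(t-a)<7.5
    if q.sum(): print(a,s[q].min().round(1),s[q].max().round(1),q.sum())
print(t.min(),t.max())
m=(X[...,2]>90)&(X[...,2]<100)&(d>0); P=X[m][:,:2].astype(np.float32)
if len(P): print("reader",len(P),cv2.minAreaRect(P),P.mean(0))
E
python3 c.py
```

```text
[577.31485088 -69.4743902  298.56048364] [ 3.14108953e+00 -4.68552520e-04  2.74750745e+00]
wedge_mid [(0.97, [312.0, 57.0], [442.7, -25.4]), (0.64, [550.0, 192.0], [730.4, 212.8])]
wedge [(0.61, [314.0, 59.0], [443.1, -23.1])]
pad [(0.65, [534.0, 122.0], [630.8, 219.6]), (0.62, [153.0, 172.0], [492.1, -289.4])]
reader [(0.65, [156.0, 168.0], [488.3, -288.4])]
[460.45675198 -27.616647  ] [-0.94187939  0.3359512 ] 160.3696094577678 39.65602152192878 [[382.0, -23.0], [525.0, -69.0], [537.0, -33.0], [394.0, 13.0]]
-75 -20.1 17.0 169
-60 -19.5 17.8 368
-45 -19.6 18.6 376
-30 -19.1 19.0 386
-15 -18.6 19.4 403
0 -18.1 19.8 411
15 -17.6 20.6 428
30 -17.1 20.9 430
45 -16.6 19.2 400
60 -16.1 13.5 342
75 -15.6 7.9 152
-74.88095068995229 75.93523036449825
reader 5376 ((527.2864990234375, -91.7451171875), (625.8411865234375, 106.50559997558594), 56.98789596557617) [ 393.03436 -293.69223]
```

View pics/w2.png

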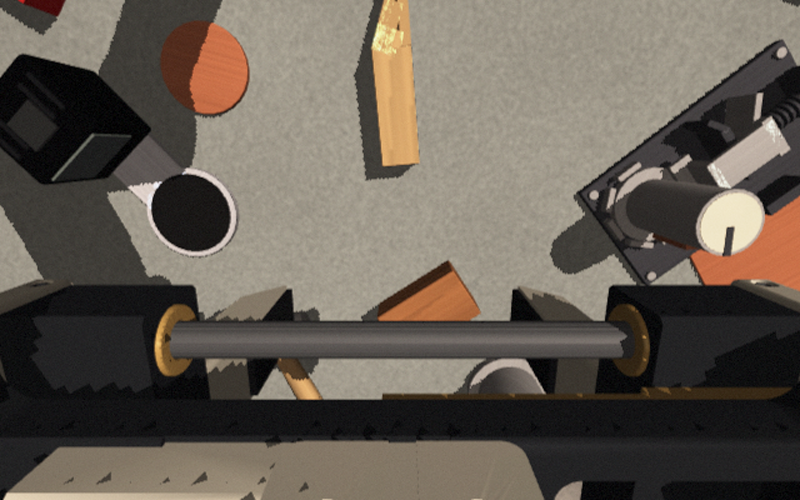

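>>> step_arm(
  series="-1 0.927 -0.036 0.9 0 0 -0.0133;-1 0.927 -0.036 0.9 0 0 -0.0133;-1 0.927 -0.036 0.9 0 0 -0.0133",
)

```text
time: 5.05
tool_pos: [497.8, -39.7, 219.8]
tcp_rot: [-3.14, -0.02, 2.835]
contact_force: [-0.8, -0.3, 0.1]
grip_width: 91.8
finger_force: 0.0
```

>>> step_arm(
  series="-1 0 0 0.9 0 0 0;-1 0 0 0.9 0 0 0",
)

```text
time: 5.25
tool_pos: [506.8, -42.5, 152.7]
tcp_rot: [-3.142, -0.002, 2.834]
contact_force: [-0.9, -0.3, 0.0]
grip_width: 91.6
finger_force: 0.0
```

>>> step_arm(
  series="-1 0 0 0.9 0 0 0;-1 0 0 0.9 0 0 0;-1 0 0 0.9 0 0 0",
)

```text
time: 5.55
tool_pos: [506.4, -42.6, 80.3]
tcp_rot: [-3.141, -0.006, 2.833]
contact_force: [0.8, 0.6, -0.0]
grip_width: 91.8
finger_force: 0.0
```

>>> step_arm(
  series="-1 0 0 0.4 0 0 0;-1 0 0 0.8 0 0 0;-1 0 0 0.92 0 0 0;-1 0 0 0.92 0 0 0;1 0 0 0.92 0 0 0;1 0 0 0.92 0 0 0;1 0 0 0.92 0 0 0;1 0 0 0.92 0 0 0;1 0 0 0.92 0 0 0;1 0 0 0.92 0 0 0",
)

```text
time: 6.55
tool_pos: [507.9, -43.6, 9.3]
tcp_rot: [3.141, 0.0, 2.832]
contact_force: [-1.1, -0.3, 0.7]
grip_width: 48.6
finger_force: 0.0
```

```bash
cat > d.py <<'E'
from h import *
o=readout.get_obs(); print(o["tool_pos"],o["tcp_rot"],o["grip_width"],o["finger_force"])
p=vision.capture("wrist"); save(p,"w3.png",s=1.0)
for n in("scene","side"):
    p=vision.capture(n); 
    for t in("pad","reader","flask_mid","flask_tag"):
        print(n,t,[(round(r["p"],2),np.round(r["position"]).tolist(),plane(p,r["position"],Z[t])[:2].round(1).tolist()) for r in models.pinpoint(p,t)[:2]])
E
python3 d.py
```

```text
[507.87669791 -43.57474422   9.28805076] [3.14149598e+00 2.42814055e-04 2.83237950e+00] 48.586435569963 0.0
scene pad [(0.91, [221.0, 166.0], [500.9, -300.5]), (0.27, [298.0, 192.0], [438.7, -13.0])]
scene reader [(0.95, [226.0, 165.0], [482.4, -294.3])]
scene flask_mid [(0.91, [306.0, 270.0], [679.6, 182.0]), (0.74, [298.0, 276.0], [708.4, 175.3])]
scene flask_tag [(0.76, [296.0, 274.0], [707.8, 168.3]), (0.35, [412.0, 225.0], [378.2, 373.1])]
side pad [(0.47, [327.0, 199.0], [445.6, -30.9])]
side reader [(0.87, [325.0, 166.0], [503.8, -297.7]), (0.67, [243.0, 226.0], [691.4, 176.1])]
side flask_mid [(0.55, [243.0, 214.0], [674.7, 200.9]), (0.2, [276.0, 303.0], [470.2, 519.0])]
side flask_tag [(0.59, [237.0, 209.0], [698.8, 185.2])]
```

>>> step_arm(
  series="1 0 0 0 0 0 0;1 0 0 0 0 0 0;1 0 0 0 0 0 0;1 0 0 0 0 0 0;1 0 0 -0.1 0 0 0;1 0 0 -0.5 0 0 0;1 0 0 -0.9 0 0 0;1 0 0 -0.9 0 0 0",
)

```text
time: 7.9
tool_pos: [510.4, -44.0, 85.2]
tcp_rot: [3.141, 0.008, 2.832]
contact_force: [0.8, -1.0, -0.6]
grip_width: 37.6
finger_force: 30.0
```

>>> step_arm(
  series="1 0.652 0.942 0 0 0 0;1 0.652 0.942 0 0 0 0;1 0.652 0.942 0 0 0 0",
)

```text
time: 8.2
tool_pos: [478.4, 47.8, 80.5]
tcp_rot: [3.141, -0.003, 2.836]
contact_force: [0.9, -0.8, -1.2]
grip_width: 37.9
finger_force: 30.0
```

>>> step_arm(
  series="1 0.652 0.942 0 0 0 0;1 0.652 0.942 0 0 0 0;1 0.652 0.942 0 0 0 0",
)

```text
time: 8.5
tool_pos: [452.3, 135.0, 80.6]
tcp_rot: [3.141, -0.002, 2.836]
contact_force: [0.4, -0.0, -2.3]
grip_width: 37.7
finger_force: 30.0
```

>>> step_arm(
  series="1 0.652 0.942 0 0 0 0.402;1 0.652 0.942 0 0 0 0.402;1 0.652 0.942 0 0 0 0.402;1 0.652 0.942 0 0 0 0.402;1 0.652 0.942 0 0 0 0.402;1 0.652 0.942 0 0 0 0.402;1 0.652 0.942 0 0 0 0.402;1 0.652 0.942 0 0 0 0.402;1 0.652 0.942 0 0 0 0.402;1 0.652 0.942 0 0 0 0.402;1 0.652 0.942 0 0 0 0.402;1 0.652 0.942 0 0 0 0.402;1 0.652 0.942 0 0 0 0.402;1 0.652 0.942 0 0 0 0.402;1 0.652 0.942 0 0 0 0.402;1 0.652 0.942 0 0 0 0.402;1 0.652 0.942 0 0 0 0.402;1 0.652 0.942 0 0 0 0.402;1 0.652 0.942 0 0 0 0.402;1 0.652 0.942 0 0 0 0.402",
)

```text
time: 10.5
tool_pos: [427.6, 219.1, 80.9]
tcp_rot: [3.142, 0.0, 0.309]
contact_force: [0.3, -0.2, -1.3]
grip_width: 38.2
finger_force: 30.0
```

```bash
cat > e.py <<'E'
from h import *
o=readout.get_obs(); print(o["tool_pos"],o["tcp_rot"]); p=vision.capture("wrist"); K,Rc,c=cam(p,o)
save(p,"w4.png",s=1.0)
v,u=np.mgrid[0:400,0:640]; d=p["depth"]
M=np.array(p["mount"]); C=(np.stack([u,v,np.ones_like(u)],-1)@np.linalg.inv(K).T*d[...,None]); T=C@M[:3,:3].T+M[:3,3]
hsv=cv2.cvtColor(p["frame"],cv2.COLOR_RGB2HSV)
m=(d>0)&(T[...,0]>22)&(abs(T[...,1])<35)&(T[...,2]>-45)&(T[...,2]<-10)
print(m.sum(),np.median(T[m][:,2]))
for a in range(25,150,10):
    q=m&(abs(T[...,0]-a)<5)
    if q.sum(): print(a,np.percentile(T[q][:,1],[2,98]).round(1),np.median(T[q][:,2]).round(1),q.sum())
for n in("scene","side"):
    p=vision.capture(n)
    for t in("wedge_mid","flask_tag","flask_mid","slot"):
        print(n,t,[(round(r["p"],2),np.round(r["position"]).tolist(),plane(p,r["position"],dict(wedge_mid=92).get(t,Z[t]))[:2].round(1).tolist()) for r in models.pinpoint(p,t)[:2]])
E
python3 e.py
```

```text
[427.60365102 219.13796929  80.94522981] [3.14155402e+00 3.28944317e-04 3.09241955e-01]
21381 -30.47352924757692
25 [-18.8  17.3] -30.5 1684
35 [-18.8  17.2] -30.5 2207
45 [-18.9  17.3] -30.5 2350
55 [-18.9  17.3] -30.4 2492
65 [-18.9  17.2] -30.5 2601
75 [-18.9  17.2] -30.5 2798
85 [-18.4  17.3] -30.5 2931
95 [-14.9  17.5] -30.5 2770
105 [-11.6  17.5] -30.4 1548
scene wedge_mid [(0.95, [359.0, 226.0], [480.1, 242.6]), (0.81, [267.0, 101.0], [223.0, -297.1])]
scene flask_tag [(0.97, [300.0, 274.0], [701.5, 176.0]), (0.73, [267.0, 154.0], [405.5, -162.9])]
scene flask_mid [(0.97, [306.0, 272.0], [684.5, 186.5])]
scene slot [(0.73, [345.0, 280.0], [627.3, 287.3])]
side wedge_mid [(0.66, [399.0, 164.0], [200.0, -209.6]), (0.6, [297.0, 222.0], [489.7, 235.2])]
side flask_tag [(0.98, [235.0, 208.0], [706.2, 182.9]), (0.24, [275.0, 299.0], [472.0, 513.5])]
side flask_mid [(0.87, [245.0, 214.0], [668.3, 199.5])]
side slot [(0.62, [254.0, 242.0], [614.4, 275.9])]
```

View pics/w4.png

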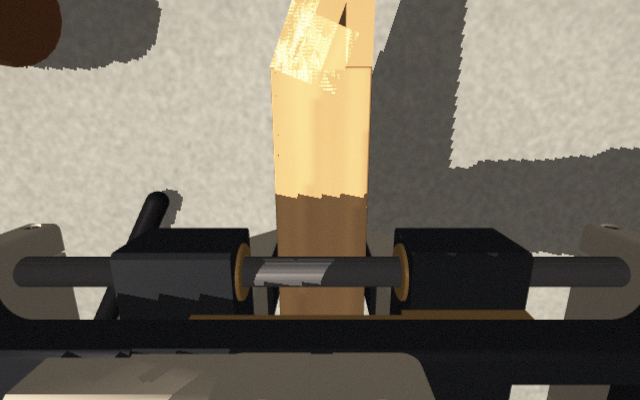

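>>> step_arm(
  series="1 0 -0.028 0.4 0 0 0.0008;1 0 -0.028 0.7 0 0 0.0008;1 0 -0.028 0.755 0 0 0.0008;1 0 -0.028 0.755 0 0 0.0008;1 0 -0.028 0.755 0 0 0.0008",
)

```text
time: 11.55
tool_pos: [427.6, 221.8, 21.6]
tcp_rot: [-3.142, -0.002, 0.302]
contact_force: [0.5, 0.4, -1.2]
grip_width: 37.7
finger_force: 30.0
```

>>> step_arm(
  series="1 0.2 0 0 0 0 0;1 0.4 0 0 0 0 0;1 0.55 0 0 0 0 0;1 0.65 0 0 0 0 0;1 0.72 0 0 0 0 0;1 0.72 0 0 0 0 0",
)

```text
time: 12.15
tool_pos: [482.5, 238.9, 21.2]
tcp_rot: [-3.142, -0.001, 0.301]
contact_force: [-0.1, 0.4, -1.7]
grip_width: 37.8
finger_force: 30.0
```

```bash
cat > f.py <<'E'
from h import *
o=readout.get_obs(); print(o["tool_pos"],o["tcp_rot"],o["contact_force"],o["moment"])
p=vision.capture("side"); save(p,"s5.png",(170,150,340,280),4.5)
E
python3 f.py
```

```text
[482.5454196  238.85292651  21.21726576] [-3.14150862e+00 -1.25280082e-03  3.01435615e-01] [-0.145158    0.35895654 -1.68138904] [-0.1547289   0.16621257 -0.02969784]
```

View pics/s5.png

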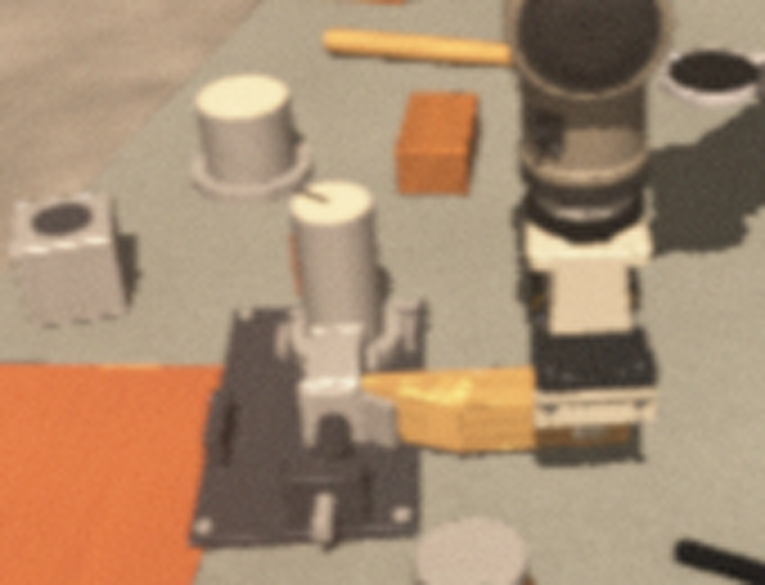

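>>> step_arm(
  series="1 0.12 0 0 0 0 0;1 0.24 0 0 0 0 0;1 0.36 0 0 0 0 0;1 0.45 0 0 0 0 0;1 0.5 0 0 0 0 0;1 0.5 0 0 0 0 0",
)

```text
time: 12.8
tool_pos: [516.9, 248.6, 19.5]
tcp_rot: [3.141, 0.009, 0.301]
contact_force: [-7.9, -7.5, 1.1]
grip_width: 37.5
finger_force: 30.0
```

>>> step_arm(
  series="1 0.12 0 0 0 0 0;1 0.24 0 0 0 0 0;1 0.36 0 0 0 0 0;1 0.45 0 0 0 0 0;1 0.52 0 0 0 0 0;1 0.52 0 0 0 0 0;1 0.52 0 0 0 0 0",
)

```text
time: 13.5
tool_pos: [558.2, 260.8, 19.3]
tcp_rot: [3.14, 0.006, 0.301]
contact_force: [-3.2, -7.4, -3.6]
grip_width: 37.5
finger_force: 30.0
```

```bash
cat > g.py <<'E'
from h import *
o=readout.get_obs(); print(o["tool_pos"],o["contact_force"])
w=vision.capture("wrist"); K,Rc,c=cam(w,o); M=np.array(w["mount"])
v,u=np.mgrid[0:400,0:640]; d=w["depth"]; T=(np.stack([u,v,np.ones_like(u)],-1)@np.linalg.inv(K).T*d[...,None])@M[:3,:3].T+M[:3,3]
m=(d>0)&(abs(T[...,1])<35)&(T[...,2]>-45)&(T[...,2]<-20)&(T[...,0]>22)
for a in range(25,150,10):
    q=m&(abs(T[...,0]-a)<5)
    if q.sum()>50: print(a,np.percentile(T[q][:,1],[2,98]).round(1),np.median(T[q][:,2]).round(1),q.sum())
im=cv2.cvtColor(w["frame"],cv2.COLOR_RGB2BGR); p=vision.capture("side"); s=cv2.resize(cv2.cvtColor(p["frame"],cv2.COLOR_RGB2BGR)[160:280,190:320],(433,400))
cv2.imwrite("pics/g6.png",cv2.resize(np.hstack([im[:,120:460],s]),None,fx=1,fy=1))
E
python3 g.py
```

```text
[558.15389902 260.84648363  19.34576974] [-3.20597458 -7.39953882 -3.56997056]
25 [-18.5  17.6] -30.7 1677
35 [-18.6  17.8] -30.8 2237
45 [-33.5  32.7] -30.7 2868
55 [-33.5  27.9] -30.8 3497
65 [-28.4  27.6] -31.0 4030
75 [-27.8  33.6] -40.7 5792
85 [-29.   33.6] -40.8 6195
95 [-28.2  33.7] -40.9 6579
105 [-27.6  33.8] -40.9 1587
```

View pics/g6.png

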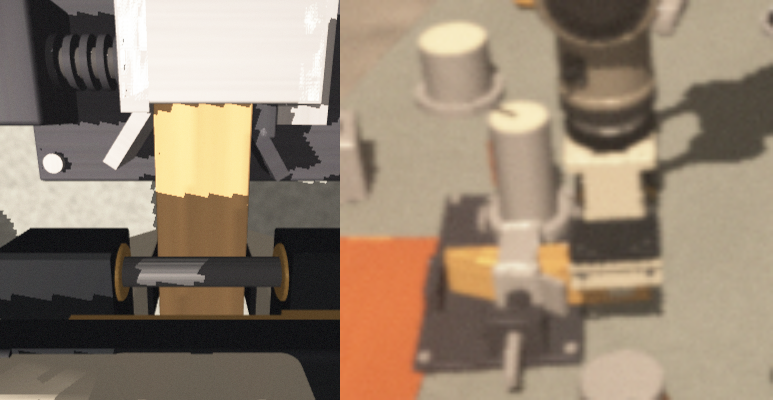

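>>> step_arm(
  series="-1 0 0 0 0 0 0;-1 0 0 0 0 0 0;-1 0 0 0 0 0 0;-1 0 0 0 0 0 0;-1 0 0 0 0 0 0;-1 0 0 0 0 0 0;-1 0 0 0 0 0 0;-1 0 0 -0.1 0 0 0;-1 0 0 -0.5 0 0 0;-1 0 0 -1 0 0 0;-1 0 0 -1 0 0 0",
)

```text
time: 14.7
tool_pos: [563.2, 264.1, 107.2]
tcp_rot: [-3.141, -0.011, 0.302]
contact_force: [0.0, 0.3, 0.3]
grip_width: 91.9
finger_force: 0.0
```

>>> step_arm(
  series="-1 0 0.7 -1 0 0 0;-1 0 0.7 -1 0 0 0;-1 0 0.7 -1 0 0 0",
)

```text
time: 15.0
tool_pos: [580.3, 207.3, 187.1]
tcp_rot: [3.14, -0.011, 0.299]
contact_force: [1.4, 0.2, 0.3]
grip_width: 91.8
finger_force: 0.0
```

>>> step_arm(
  series="-1 0 0.7 -0.8 0 0 0;-1 0 0.7 -0.8 0 0 0;-1 0 0.7 -0.8 0 0 0;-1 0 0.7 -0.8 0 0 0",
)

```text
time: 15.4
tool_pos: [593.0, 155.8, 244.6]
tcp_rot: [-3.141, -0.0, 0.3]
contact_force: [-0.9, 0.5, -1.3]
grip_width: 92.0
finger_force: 0.0
```

```bash
cat > i.py <<'E'
from h import *
o=readout.get_obs(); print(o["tool_pos"],o["tcp_rot"]); p=vision.capture("wrist"); K,Rc,c=cam(p,o)
save(p,"w7.png",s=1.0)
v,u=np.mgrid[0:400,0:640]; d=p["depth"]
X=(np.stack([u,v,np.ones_like(u)],-1)@np.linalg.inv(K).T*d[...,None])@Rc.T+c
m=(X[...,2]>124)&(X[...,2]<136)&(d>0)&(np.hypot(X[...,0]-674,X[...,1]-184)<45)
P=X[m][:,:2].astype(np.float32); cc,r=cv2.minEnclosingCircle(P); print("top",cc,r,len(P),np.median(X[m][:,2]))
g=cv2.cvtColor(p["frame"],cv2.COLOR_RGB2GRAY)
rr=np.hypot(X[...,0]-cc[0],X[...,1]-cc[1])
q=m&(g<0.5*np.median(g[m]))&(rr>8)&(rr<25)
B=X[q][:,:2]-cc; print("bar",len(B),B.mean(0),np.degrees(np.arctan2(*B.mean(0)[::-1])),np.degrees(np.percentile(np.arctan2(B[:,1],B[:,0]),[5,95])))
for t in("flask_mid","flask_tag","nest","catch_lip"):
    print(t,[(round(r["p"],2),np.round(r["position"]).tolist(),plane(p,r["position"],Z[t],o)[:2].round(1).tolist()) for r in models.pinpoint(p,t)[:2]])
o2=dict(tool_pos=[577.315,-69.474,298.56],tcp_rot=[3.14109,-.00047,2.7475])
for uv,z in(((64,86),95),((16,44),95),((82,50),95),((120,104),95),((32,146),95),((153,168),10)): print(uv,plane(p,uv,z,o2).round(1))
E
python3 i.py
```

```text
[592.97037946 155.80864089 244.57984734] [-3.14116591e+00 -3.31636320e-04  3.00445078e-01]
top (674.3499145507812, 182.92376708984375) 28.082189559936523 3922 130.2971659801076
bar 150 [15.75631607 -4.77830071] -16.8705860139645 [-26.20892813  -6.04607843]
flask_mid []
flask_tag [(0.98, [337.0, 71.0], [700.9, 174.0]), (0.64, [72.0, 175.0], [525.0, 403.5])]
nest [(0.69, [230.0, 119.0], [622.1, 278.2]), (0.17, [222.0, 121.0], [616.6, 286.6])]
catch_lip [(0.84, [261.0, 100.0], [653.9, 245.3]), (0.7, [273.0, 127.0], [629.7, 224.9])]
(64, 86) [ 381.4 -284.9   95. ]
(16, 44) [ 327.7 -307.3   95. ]
(82, 50) [ 358.7 -247.7   95. ]
(120, 104) [ 420.1 -239.7   95. ]
(32, 146) [ 421.2 -353.6   95. ]
(153, 168) [ 489.2 -288.1   10. ]
```

View pics/w7.png

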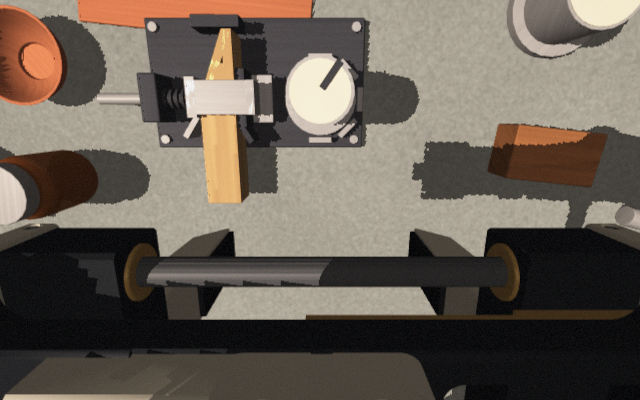

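>>> step_arm(
  series="-1 1 -0.025 0.9 0 0 -0.405;-1 1 -0.025 0.9 0 0 -0.405;-1 1 -0.025 0.9 0 0 -0.405;-1 1 -0.025 0.9 0 0 -0.405;-1 1 -0.025 0.9 0 0 -0.405;-1 1 -0.025 0.9 0 0 -0.405;-1 1 -0.025 0.9 0 0 -0.405;-1 1 -0.025 0.9 0 0 -0.405;-1 1 -0.025 0.9 0 0 -0.405;-1 1 -0.025 0.9 0 0 -0.405;-1 1 -0.025 0.9 0 0 -0.405;-1 1 -0.025 0.9 0 0 -0.405;-1 1 -0.025 0.9 0 0 -0.405;-1 1 -0.025 0.9 0 0 -0.405;-1 1 -0.025 0.9 0 0 -0.405;-1 1 -0.025 0.9 0 0 -0.405;-1 1 -0.025 0.9 0 0 -0.405;-1 1 -0.025 0.9 0 0 -0.405;-1 1 -0.025 0.9 0 0 -0.405",
)

```text
time: 17.55
tool_pos: [668.6, 182.1, 172.2]
tcp_rot: [-3.141, -0.001, 2.843]
contact_force: [0.3, -0.6, 1.0]
grip_width: 91.8
finger_force: 0.0
```

>>> step_arm(
  series="-1 -0.066 0.035 0 0 0 0;-1 -0.066 0.035 0.3 0 0 0;-1 -0.066 0.035 0.7 0 0 0;-1 -0.066 0.035 1 0 0 0;-1 -0.066 0.035 1 0 0 0",
)

```text
time: 18.05
tool_pos: [672.6, 182.5, 88.3]
tcp_rot: [-3.138, -0.007, 2.844]
contact_force: [-0.4, 0.2, 0.0]
grip_width: 92.0
finger_force: 0.0
```

>>> step_arm(
  series="-1 0 0 0.14 0 0 0;1 0 0 0.14 0 0 0;1 0 0 0.14 0 0 0;1 0 0 0.14 0 0 0;1 0 0 0.14 0 0 0;1 0 0 0.14 0 0 0;1 0 0 0.14 0 0 0;1 0 0 0.14 0 0 0;1 0 0 0.14 0 0 0;1 0 0 0.14 0 0 0",
)

```text
time: 19.05
tool_pos: [675.0, 183.0, 82.1]
tcp_rot: [3.141, 0.001, 2.846]
contact_force: [0.8, 1.8, 3.4]
grip_width: 55.4
finger_force: 30.0
```

>>> step_arm(
  series="1 0 0 -0.08 0 0 0;1 0 0 -0.25 0 0 0;1 0 0 -0.5 0 0 0;1 0 0 -0.8 0 0 0;1 0 0 -1 0 0 0;1 0 0 -1 0 0 0",
)

```text
time: 19.65
tool_pos: [675.9, 182.8, 164.7]
tcp_rot: [3.14, 0.004, 2.846]
contact_force: [0.3, 0.5, -5.1]
grip_width: 55.6
finger_force: 30.0
```

>>> step_arm(
  series="1 -0.114 -0.4 0 0 0 0;1 -0.114 -0.9 0 0 0 0;1 -0.114 -0.9 0 0 0 0",
)

```text
time: 19.95
tool_pos: [660.6, 106.1, 159.9]
tcp_rot: [-3.137, -0.004, 2.842]
contact_force: [0.2, 0.6, -5.1]
grip_width: 55.7
finger_force: 30.0
```

>>> step_arm(
  series="1 -0.114 -0.45 0 0 0 0;1 -0.114 -0.9 0 0 0 0",
)

```text
time: 20.15
tool_pos: [650.0, 39.1, 160.1]
tcp_rot: [-3.141, -0.001, 2.847]
contact_force: [-0.2, -1.0, -6.5]
grip_width: 55.5
finger_force: 30.0
```

>>> step_arm(
  series="1 -0.114 -0.45 0 0 0 0;1 -0.114 -0.9 0 0 0 0",
)

```text
time: 20.35
tool_pos: [637.6, -33.3, 160.3]
tcp_rot: [-3.141, -0.001, 2.846]
contact_force: [0.4, -0.2, -6.0]
grip_width: 55.7
finger_force: 30.0
```

>>> step_arm(
  series="1 -0.114 -0.45 0 0 0 0;1 -0.114 -0.9 0 0 0 0",
)

```text
time: 20.55
tool_pos: [625.4, -104.8, 160.3]
tcp_rot: [3.142, -0.001, 2.846]
contact_force: [0.4, -0.1, -5.5]
grip_width: 55.5
finger_force: 30.0
```

>>> step_arm(
  series="1 -0.114 -0.45 0 0 0 0;1 -0.114 -0.9 0 0 0 0",
)

```text
time: 20.75
tool_pos: [613.1, -176.3, 160.3]
tcp_rot: [3.141, -0.001, 2.846]
contact_force: [0.6, 0.5, -5.9]
grip_width: 55.7
finger_force: 30.0
```

>>> step_arm(
  series="1 -0.114 -0.45 0 0 0 0;1 -0.114 -0.9 0 0 0 0",
)

```text
time: 20.95
tool_pos: [600.9, -247.7, 160.2]
tcp_rot: [3.141, -0.002, 2.846]
contact_force: [-0.2, -0.3, -5.5]
grip_width: 55.4
finger_force: 30.0
```

>>> step_arm(
  series="1 -0.114 -0.45 0 0 0 0;1 -0.114 -0.9 0 0 0 0;1 -0.114 -0.9 0 0 0 0;1 -0.114 -0.9 0 0 0 0",
)

```text
time: 21.35
tool_pos: [588.1, -318.4, 160.0]
tcp_rot: [3.14, -0.003, 2.844]
contact_force: [-0.1, 0.8, -6.1]
grip_width: 55.8
finger_force: 30.0
```

```bash
cat > j.py <<'E'
from h import *
o=readout.get_obs(); print(o["tool_pos"],o["tcp_rot"]); p=vision.capture("wrist"); K,Rc,c=cam(p,o)
save(p,"w8.png",s=1.0)
v,u=np.mgrid[0:400,0:640]; d=p["depth"]
X=(np.stack([u,v,np.ones_like(u)],-1)@np.linalg.inv(K).T*d[...,None])@Rc.T+c
np.savez("v8.npz",X=X,f=p["frame"],d=d)
g=cv2.cvtColor(p["frame"],cv2.COLOR_RGB2GRAY)
for t in("pad","reader"):
    print(t,[(round(r["p"],2),np.round(r["position"]).tolist(),plane(p,r["position"],Z[t],o)[:2].round(1).tolist()) for r in models.pinpoint(p,t)[:2]])
R=np.hypot(X[...,0]-490,X[...,1]+288)
m=(X[...,2]>6)&(X[...,2]<14)&(d>0)&(R<75); P=X[m][:,:2].astype(np.float32); print("pad",cv2.minEnclosingCircle(P),len(P))
m=(X[...,2]>90)&(X[...,2]<100)&(d>0)&(np.hypot(X[...,0]-370,X[...,1]+290)<90); P=X[m][:,:2].astype(np.float32)
if len(P): r=cv2.minAreaRect(P); print("head",r,cv2.boxPoints(r).round(1).tolist(),len(P))
E
python3 j.py
```

```text
[ 588.09679968 -318.41171563  160.00766452] [ 3.14021523e+00 -2.65182947e-03  2.84403246e+00]
pad [(0.67, [322.0, 80.0], [491.7, -288.4])]
reader [(0.83, [322.0, 79.0], [489.8, -287.5])]
pad ((478.9593505859375, -294.4899597167969), 62.479801177978516) 12175
```

View pics/w8.png

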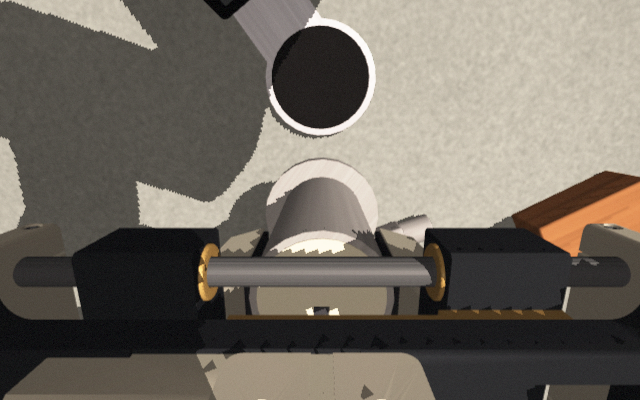

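```bash
cat > k.py <<'E'
from h import *
D=np.load("v8.npz"); X,d=D["X"],D["d"]; c=np.array([491.2,-288.2])
g=cv2.cvtColor(D["f"],cv2.COLOR_RGB2GRAY)
R=np.hypot(X[...,0]-c[0],X[...,1]-c[1]); A=np.degrees(np.arctan2(X[...,1]-c[1],X[...,0]-c[0]))%360
for r in range(52,100,6):
    q=(abs(R-r)<3)&(d>0)&(A>120)&(A<260)
    z=X[...,2][q]; h=q&(X[...,2]>2.5)
    if h.sum(): print(r,np.percentile(z,[5,50,95]).round(1),h.sum(),np.percentile(A[h],[2,50,98]).round(1),np.median(X[...,2][h]).round(1))
# dark disc centre at pad height
m=(g<70)&(R<60)&(abs(X[...,2]-10)<4)&(R<48); P=X[m][:,:2].astype(np.float32); print(cv2.minEnclosingCircle(P))
m=(R<58)&(X[...,2]>7)&(X[...,2]<13)&~((A>180)&(A<260)); P=X[m][:,:2]
B=[P[(abs(np.degrees(np.arctan2(P[:,1]-c[1],P[:,0]-c[0]))-a)<4)] for a in range(-90,170,10)]
E=np.array([b[np.argmax(np.hypot(*(b-c).T))] for b in B if len(b)])
s=np.linalg.lstsq(np.c_[2*E,np.ones(len(E))],(E**2).sum(1),rcond=None)[0]; print("fit",s[:2],np.sqrt(s[2]+s[:2]@s[:2]),len(E))
E
python3 k.py
```

```text
52 [-1.   9.1 10.8] 622 [161.9 201.2 253.6] 9.6
58 [-1.5  0.9 10.5] 545 [170.2 199.2 230. ] 9.6
64 [-1.5  0.4 10.5] 546 [173.2 199.8 226.7] 9.6
70 [-1.5  0.3 10.5] 427 [184.4 204.9 224.3] 9.6
76 [-1.5  0.2 10.2] 332 [194.8 208.8 222.5] 9.5
82 [-1.4  0.1 10.3] 250 [201.  211.  220.8] 9.5
88 [-1.5  0.4 40.9] 385 [206.2 214.6 219.1] 16.6
94 [-1.5  0.2 52.6] 302 [217.5 221.3 223.3] 36.3
((489.95074462890625, -289.8355407714844), 43.60782241821289)
fit [ 490.6051489  -289.43322929] 49.695224993994096 26
```

>>> step_arm(
  series="1 0.9 0 0 0 0 0.397;1 0.9 0 0 0 0 0.397;1 0.9 0 0 0 0 0.397;1 0.9 0 0 0 0 0.397;1 0.9 0 0 0 0 0.397;1 0.9 0 0 0 0 0.397;1 0.9 0 0 0 0 0.397;1 0.9 0 0 0 0 0.397;1 0.9 0 0 0 0 0.397;1 0.9 0 0 0 0 0.397;1 0.9 0 0 0 0 0.397;1 0.9 0 0 0 0 0.397;1 0.9 0 0 0 0 0.397;1 0.9 0 0 0 0 0.397;1 0.9 0 0 0 0 0.397;1 0.9 0 0 0 0 0.397;1 0.9 0 0 0 0 0.397;1 0.9 0 0 0 0 0.397;1 0.9 0 0 0 0 0.397",
)

```text
time: 23.4
tool_pos: [520.5, -296.2, 161.6]
tcp_rot: [-3.142, -0.0, 0.356]
contact_force: [0.3, -0.2, -6.4]
grip_width: 55.4
finger_force: 30.0
```

>>> step_arm(
  series="1 -0.321 -0.215 0 0 0 0.001;1 -0.321 -0.215 0.3 0 0 0.001;1 -0.321 -0.215 0.6 0 0 0.001;1 -0.321 -0.215 0.8 0 0 0.001;1 -0.321 -0.215 0.87 0 0 0.001;1 -0.321 -0.215 0.87 0 0 0.001;1 -0.321 -0.215 0.87 0 0 0.001",
)

```text
time: 24.1
tool_pos: [490.8, -290.0, 92.8]
tcp_rot: [3.14, -0.001, 0.346]
contact_force: [0.5, -0.1, -6.2]
grip_width: 56.2
finger_force: 30.0
```

>>> step_arm(
  series="1 0 0 0.04 0 0 0;1 0 0 0.08 0 0 0;1 0 0 0.1 0 0 0;1 0 0 0.115 0 0 0;1 0 0 0.125 0 0 0;1 0 0 0.125 0 0 0",
)

```text
time: 24.7
tool_pos: [490.1, -289.8, 83.2]
tcp_rot: [3.141, -0.0, 0.346]
contact_force: [-3.9, 2.5, 3.8]
grip_width: 55.3
finger_force: 30.0
```

>>> step_arm(
  series="1 0 0 0.006 0 0 0;-1 0 0 0.006 0 0 0;-1 0 0 0.006 0 0 0;-1 0 0 0.006 0 0 0;-1 0 0 0.006 0 0 0;-1 0 0 0.006 0 0 0;-1 0 0 0.006 0 0 0;-1 0 0 0.006 0 0 0;-1 0 0 -0.2 0 0 0;-1 0 0 -0.6 0 0 0;-1 0 0 -1 0 0 0;-1 0 0 -1 0 0 0",
)

```text
time: 25.9
tool_pos: [492.2, -291.3, 166.4]
tcp_rot: [3.134, -0.005, 0.346]
contact_force: [-0.6, 0.5, -0.2]
grip_width: 91.6
finger_force: 0.0
```

>>> step_arm(
  series="-1 0 0 -0.9 0 0 0;-1 0 0 -0.9 0 0 0;-1 0 0 -0.9 0 0 0",
)

```text
time: 26.2
tool_pos: [491.5, -290.7, 237.2]
tcp_rot: [3.136, -0.004, 0.346]
contact_force: [0.5, -0.3, 0.3]
grip_width: 91.8
finger_force: 0.0
```

>>> step_arm(
  series="-1 -1 0 0 0 0 0;-1 -1 0 0 0 0 0;-1 -1 0 0 0 0 0;-1 -1 0 0 0 0 0",
)

```text
time: 26.6
tool_pos: [414.4, -316.8, 232.9]
tcp_rot: [-3.14, 0.0, 0.344]
contact_force: [0.3, -0.2, -0.3]
grip_width: 91.6
finger_force: 0.0
```

```bash
cat > l.py <<'E'
from h import *
o=readout.get_obs(); print(o["tool_pos"],o["tcp_rot"]); p=vision.capture("wrist"); K,Rc,c=cam(p,o)
v,u=np.mgrid[0:400,0:640]; d=p["depth"]
X=(np.stack([u,v,np.ones_like(u)],-1)@np.linalg.inv(K).T*d[...,None])@Rc.T+c
m=(X[...,2]>122)&(X[...,2]<138)&(d>0)&(np.hypot(X[...,0]-490,X[...,1]+289)<50)
P=X[m][:,:2].astype(np.float32); cc,r=cv2.minEnclosingCircle(P); print("top",cc,r,len(P),np.median(X[m][:,2]))
g=cv2.cvtColor(p["frame"],cv2.COLOR_RGB2GRAY)
rr=np.hypot(X[...,0]-cc[0],X[...,1]-cc[1])
q=m&(g<0.5*np.median(g[m]))&(rr>8)&(rr<25)
B=X[q][:,:2]-cc; print("bar",len(B),np.degrees(np.arctan2(*B.mean(0)[::-1])))
s=vision.capture("scene"); 
im=np.hstack([cv2.cvtColor(p["frame"],cv2.COLOR_RGB2BGR)[:300,120:520],cv2.resize(cv2.cvtColor(s["frame"],cv2.COLOR_RGB2BGR)[100:250,170:370],(400,300))])
cv2.imwrite("pics/l9.png",im)
E
python3 l.py
```

```text
[ 414.39699601 -316.75014651  232.87101267] [-3.14000461e+00  2.36690875e-04  3.44038441e-01]
top (484.7552795410156, -290.7695007324219) 28.03989028930664 4171 130.25389645609317
bar 150 -161.9132408835381
```

View pics/l9.png

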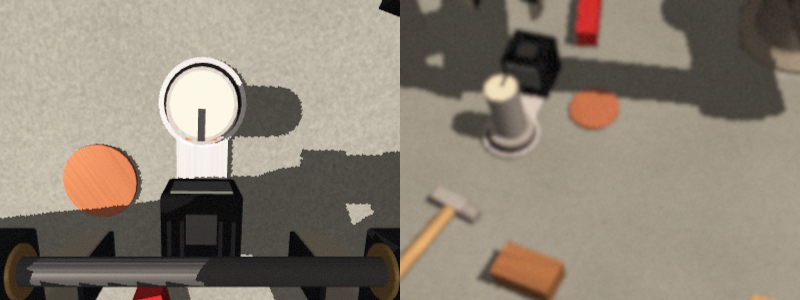

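```bash
cat > m.py <<'E'
from h import *
o=readout.get_obs(); p=vision.capture("wrist"); K,Rc,c=cam(p,o)
v,u=np.mgrid[0:400,0:640]; d=p["depth"]
X=(np.stack([u,v,np.ones_like(u)],-1)@np.linalg.inv(K).T*d[...,None])@Rc.T+c
def fit(zl,zh,c0,Rmax,ex):
    m=(X[...,2]>zl)&(X[...,2]<zh)&(d>0); P=X[m][:,:2]; P=P[np.hypot(*(P-c0).T)<Rmax]; a=np.degrees(np.arctan2(*(P-c0).T[::-1]))%360
    E=[]
    for k in range(0,360,8):
        b=P[abs(a-k)<4]
        if len(b)>5 and not ex[0]<k<ex[1]: E.append(b[np.argmax(np.hypot(*(b-c0).T))])
    E=np.array(E); s=np.linalg.lstsq(np.c_[2*E,np.ones(len(E))],(E**2).sum(1),rcond=None)[0]; return s[:2].round(1),np.sqrt(s[2]+s[:2]@s[:2]).round(1),len(E)
c0=np.array([487,-290])
print("pad",fit(6.5,13,c0,60,(160,240)),"flange",fit(18,26,c0,60,(400,400)),"top",fit(126,135,c0,45,(400,400)))
E
python3 m.py
```

```text
pad (array([ 489.6, -290. ]), np.float64(49.7), 36) flange (array([ 484.8, -291. ]), np.float64(39.7), 19) top (array([ 484.7, -290.9]), np.float64(27.7), 45)
```

>>> step_arm(
  series="-1 0.59 -0.885 0 0 0 0;-1 0.59 -0.885 0 0 0 0;-1 0.59 -0.885 0 0 0 0",
)

```text
time: 27.05
tool_pos: [436.5, -230.3, 233.7]
tcp_rot: [-3.14, -0.001, 0.35]
contact_force: [0.2, -0.9, 0.3]
grip_width: 91.8
finger_force: 0.0
```

>>> step_arm(
  series="-1 0.59 -0.885 0 0 0 0;-1 0.59 -0.885 0 0 0 0;-1 0.59 -0.885 0 0 0 0",
)

```text
time: 27.35
tool_pos: [456.8, -148.4, 233.8]
tcp_rot: [-3.141, -0.001, 0.35]
contact_force: [-0.3, 0.1, 1.0]
grip_width: 91.9
finger_force: 0.0
```

>>> step_arm(
  series="-1 0.59 -0.885 0 0 0 0;-1 0.59 -0.885 0 0 0 0;-1 0.59 -0.885 0 0 0 0",
)

```text
time: 27.65
tool_pos: [477.1, -66.5, 233.8]
tcp_rot: [-3.141, -0.001, 0.35]
contact_force: [-0.3, -0.4, 0.5]
grip_width: 92.0
finger_force: 0.0
```

>>> step_arm(
  series="-1 0.59 -0.885 0 0 0 0;-1 0.59 -0.885 0 0 0 0;-1 0.59 -0.885 0 0 0 0",
)

```text
time: 27.95
tool_pos: [497.6, 15.6, 233.7]
tcp_rot: [-3.141, -0.001, 0.349]
contact_force: [1.0, -0.1, 0.2]
grip_width: 92.0
finger_force: 0.0
```

>>> step_arm(
  series="-1 0.59 -0.885 0 0 0 0;-1 0.59 -0.885 0 0 0 0;-1 0.59 -0.885 0 0 0 0",
)

```text
time: 28.25
tool_pos: [518.1, 97.9, 233.5]
tcp_rot: [-3.141, -0.001, 0.349]
contact_force: [0.1, -0.1, 0.3]
grip_width: 92.0
finger_force: 0.0
```

>>> step_arm(
  series="-1 0.59 -0.885 0 0 0 0;-1 0.59 -0.885 0 0 0 0;-1 0.59 -0.885 0 0 0 0",
)

```text
time: 28.55
tool_pos: [538.5, 180.2, 233.3]
tcp_rot: [-3.141, -0.0, 0.348]
contact_force: [-0.4, -0.2, 0.8]
grip_width: 91.5
finger_force: 0.0
```

>>> step_arm(
  series="-1 0.59 -0.885 0 0 0 0.0064;-1 0.59 -0.885 0 0 0 0.0064;-1 0.59 -0.885 0 0 0 0.0064;-1 0.59 -0.885 0 0 0 0.0064",
)

```text
time: 28.95
tool_pos: [558.4, 259.7, 233.3]
tcp_rot: [3.14, 0.001, 0.306]
contact_force: [-0.0, -0.1, 0.7]
grip_width: 91.7
finger_force: 0.0
```

```bash
cat > n.py <<'E'
from h import *
o=readout.get_obs(); print(o["tool_pos"],o["tcp_rot"]); p=vision.capture("wrist"); K,Rc,c=cam(p,o)
v,u=np.mgrid[0:400,0:640]; d=p["depth"]
X=(np.stack([u,v,np.ones_like(u)],-1)@np.linalg.inv(K).T*d[...,None])@Rc.T+c
e=np.array([.954,.299]); n=np.array([-.299,.954]); O=np.array([629.7,227.5])
S=np.stack([(X[...,:2]-O)@e,(X[...,:2]-O)@n],-1); hsv=cv2.cvtColor(p["frame"],cv2.COLOR_RGB2HSV)
m=(d>0)&(X[...,2]>42)&(X[...,2]<58)&(S[...,0]<-5)&(S[...,0]>-100)&(abs(S[...,1]-53)<35)&(hsv[...,1]>70)
for a in range(-90,0,10):
    q=m&(abs(S[...,0]-a)<5)
    if q.sum()>20: print(a,np.percentile(S[q][:,1],[2,98]).round(1),np.median(X[...,2][q]).round(1),q.sum())
E
python3 n.py
```

```text
[558.37647541 259.66566151 233.29085096] [3.14040885e+00 1.16087730e-03 3.05511485e-01]
-80 [35.4 71.4] 49.9 284
-70 [34.6 71.3] 50.0 308
-60 [34.6 71.2] 50.0 328
-50 [34.7 71. ] 49.9 316
-40 [34.8 70.9] 50.2 314
-30 [35.  70.9] 50.1 349
-20 [35.1 71.8] 50.1 330
-10 [34.2 71.7] 50.1 368
```

>>> step_arm(
  series="-1 0 -0.01 1 0 0 0;-1 0 -0.01 1 0 0 0;-1 0 -0.01 1 0 0 0",
)

```text
time: 29.3
tool_pos: [555.3, 259.0, 149.7]
tcp_rot: [3.141, 0.009, 0.303]
contact_force: [0.5, -0.0, 0.3]
grip_width: 92.1
finger_force: 0.0
```

>>> step_arm(
  series="-1 0 0 1 0 0 0;-1 0 0 1 0 0 0;-1 0 0 1 0 0 0",
)

```text
time: 29.6
tool_pos: [556.2, 260.1, 71.7]
tcp_rot: [3.141, 0.006, 0.304]
contact_force: [0.5, 0.1, 0.3]
grip_width: 91.8
finger_force: 0.0
```

>>> step_arm(
  series="-1 0 0 0.4 0 0 0;-1 0 0 0.6 0 0 0;-1 0 0 0.66 0 0 0;-1 0 0 0.66 0 0 0;1 0 0 0.66 0 0 0;1 0 0 0.66 0 0 0;1 0 0 0.66 0 0 0;1 0 0 0.66 0 0 0;1 0 0 0.66 0 0 0;1 0 0 0.66 0 0 0;1 0 0 0.66 0 0 0;1 0 0 0.66 0 0 0;1 0 0 0.66 0 0 0;1 0 0 0.66 0 0 0",
)

```text
time: 31.0
tool_pos: [557.5, 261.2, 21.0]
tcp_rot: [3.141, 0.001, 0.305]
contact_force: [-0.7, -4.6, 0.1]
grip_width: 37.8
finger_force: 29.9
```

>>> step_arm(
  series="1 -0.15 0 0 0 0 0;1 -0.35 0 0 0 0 0;1 -0.6 0 0 0 0 0;1 -0.85 0 0 0 0 0;1 -1 0 0 0 0 0;1 -1 0 0 0 0 0",
)

```text
time: 31.6
tool_pos: [479.7, 238.0, 21.0]
tcp_rot: [-3.141, 0.002, 0.305]
contact_force: [0.1, -0.5, -2.1]
grip_width: 37.6
finger_force: 29.9
```

>>> step_arm(
  series="1 -0.3 0 -0.02 0 0 0;1 -0.6 0 -0.02 0 0 0;1 -0.85 0 -0.02 0 0 0;1 -1 0 -0.02 0 0 0;1 -1 0 -0.02 0 0 0;1 -1 0 -0.02 0 0 0",
)

```text
time: 32.2
tool_pos: [406.5, 214.6, 23.0]
tcp_rot: [-3.141, -0.002, 0.305]
contact_force: [1.3, 0.1, -1.4]
grip_width: 38.0
finger_force: 29.9
```

>>> step_arm(
  series="1 0 0 0.06 0 0 0;1 0 0 0.11 0 0 0;1 0 0 0.135 0 0 0;1 0 0 0.145 0 0 0;1 0 0 0.15 0 0 0;1 0 0 0.15 0 0 0",
)

```text
time: 32.8
tool_pos: [405.2, 214.1, 10.7]
tcp_rot: [-3.141, -0.0, 0.305]
contact_force: [-0.7, -1.0, -1.6]
grip_width: 37.7
finger_force: 29.9
```

Not yet touching; lower a touch more, release, rise.

>>> step_arm(
  series="1 0 0 0.008 0 0 0;1 0 0 0.015 0 0 0;1 0 0 0.015 0 0 0;-1 0 0 0.015 0 0 0;-1 0 0 0.015 0 0 0;-1 0 0 0.015 0 0 0;-1 0 0 0.015 0 0 0;-1 0 0 0.015 0 0 0;-1 0 0 0.015 0 0 0;-1 0 0 0.015 0 0 0;-1 0 0 -0.1 0 0 0;-1 0 0 -0.6 0 0 0;-1 0 0 -1 0 0 0;-1 0 0 -1 0 0 0",
)

```text
time: 34.2
tool_pos: [407.7, 215.0, 95.0]
tcp_rot: [-3.141, -0.009, 0.305]
contact_force: [0.1, -0.7, 0.0]
grip_width: 91.6
finger_force: 0.0
```

>>> step_arm(
  series="-1 0 0 -1 0 0 0;-1 0 0 -1 0 0 0;-1 0 0 -1 0 0 0;-1 0 0 -1 0 0 0",
)

```text
time: 34.6
tool_pos: [404.9, 214.0, 170.8]
tcp_rot: [-3.142, -0.001, 0.305]
contact_force: [0.4, -0.7, 0.9]
grip_width: 91.5
finger_force: 0.0
```

```bash
cat > q.py <<'E'
from h import *
o=readout.get_obs(); print(o["time"],o["tool_pos"])
p=vision.capture("wrist"); K,Rc,c=cam(p,o); v,u=np.mgrid[0:400,0:640]; d=p["depth"]
X=(np.stack([u,v,np.ones_like(u)],-1)@np.linalg.inv(K).T*d[...,None])@Rc.T+c
m=(d>0)&(np.hypot(X[...,0]-470,X[...,1]-235)<60)&(X[...,2]>25)&(X[...,2]<60); print("wedge top",np.percentile(X[m][:,2],[2,50,98]))
im=cv2.cvtColor(p["frame"],cv2.COLOR_RGB2BGR)[:300,120:520]
s=vision.capture("side"); im2=cv2.resize(cv2.cvtColor(s["frame"],cv2.COLOR_RGB2BGR)[140:290,190:390],(400,300))
cv2.imwrite("pics/q10.png",np.hstack([im,im2]))
E
python3 q.py
```

```text
34.6 [404.94400284 213.9931463  170.80699636]
wedge top [38.19964292 39.72834894 41.20038196]
```

View pics/q10.png

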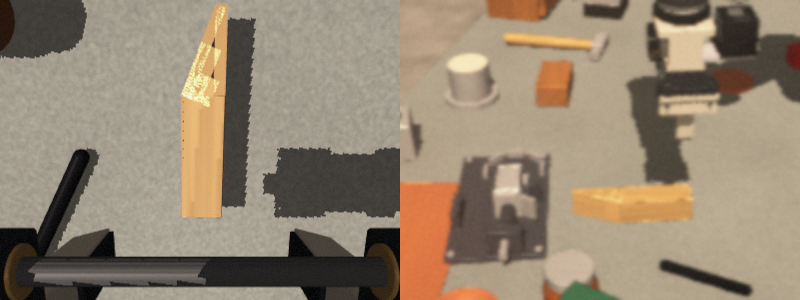

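The wedge lies flat on the bench with its top at about 40 mm, clear of the stand. The nest is empty and the catch looks shut. I'm handing the job in.

```bash
python3 -c "
from plant import order
print(order.close_job())"
```

```text
the job is handed in; nothing more can be done
None
```

The job is handed in at about 35 s of the 72 s, with no verdict returned: the flask stands about 5 mm off the pad's centre with its tag about 2° off the window, the catch looks shut, and the wedge lies flat on the bench clear of the stand.

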